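Refit the magnifier head on its ball stand and latch it

TASK

Put the magnifier head back on its stand: lower its coupler over the ball without forcing it, feel for the locating dowel by turning the head until the coupler drops fully home on the shoulder, and only then press the latch lever down flat so that the head is locked. Leave the head level and let go, and do not disturb the dish on the stand's stage, the bottle, the jar or the glove box.

Things in the scene. Friction and masses are not known exactly. Their poses are not given: they have to be found in the camera images.
- head: Loose magnifier head, about 0.4 kg: white ball coupler, lens arm, lens and latch lever. It stands upright on the coupler's rim on the bench, as it must sit on the stand. Origin on the socket axis in the rim plane; z up, x towards the lens. Centre of mass about 19 mm from the axis towards the lens.
- coupler (a point): Centre of the coupler housing, on the socket axis, 26 mm above the rim (axes of head); the ball's centre lies here when the coupler is home. Housing 52 mm tall, rim to flat top; nose rounded on the -x side; grip it by its flat cheeks, 50 mm apart along y, from x = -10 to +34 mm. The socket is a 41 mm bore, open below, closed above.
- notch (a point): The only notch in the coupler's rim, on the +x (lens) side, 27 mm from the socket axis, in the rim plane: 10 mm wide (y), 7 mm deep, cut radially through the front block of the housing (from 20 to 34 mm off the axis).
- lens (a point): Centre of the round lens (grey frame 104 mm across, 14 mm thick), 112 mm from the socket axis along the head's +x, 30 mm above the rim plane.
- lever_pad (a point): Press point on top of the steel latch lever, 38 mm from its pivot. The lever, 48 mm long, 14 to 22 mm wide, lies lengthwise over the coupler; pivot 20 mm behind the socket axis, 57 mm above the rim; free end towards the lens. Raised, its end is 84 mm above the rim; flat, its upper face is 59 mm above the rim and this point 18 mm in front of the axis.
- latch (a joint): Lever angle: 0 raised (open, as it starts), 0.55 rad flat against its stop (locked). A stiff cam lever that stays wherever it is left: pressed at the pad it resists with about 6 to 8 N all the way down. It slides a jaw in under the ball; with the lever down the ball cannot enter the socket. The lever can close on a coupler that sits askew on the dowel too, so check that it is home first.
- stand: Magnifier stand, screwed down: grey foot plate 260 x 150 x 14 mm, reaching 200 mm in front of the column (+x) and 60 mm behind; column 28 mm thick. Origin on the bench under the ball. A round white viewing stage is set in the foot 112 mm in front of the column.
- ball (a point): Centre of the steel ball, 38 mm diameter, on an 18 mm neck at the top of the stand's column, 134 mm above the bench. Axes of the stand: x along the foot towards the viewing stage, z up.
- shoulder_top (a point): Centre of the flat top of the round shoulder ring (66 mm diameter), 26 mm below the ball's centre, where the rim comes to rest. A steel dowel, 6 mm thick, 5 mm tall, stands on it 27 mm from the axis. The ring is clamped at an unreported angle: the dowel is within 0.35 rad of the stand's +x. Unless notch and dowel agree to about 3 degrees the rim rides 5 mm high (let go, the head leans back 6 degrees).
- dish: Closed clear sample dish, 63 mm diameter, 15 mm tall, loose on the stand's viewing stage. Origin under its centre. Leave alone.
- lotion: White lotion bottle, 52 mm diameter, 150 mm tall, loose on the bench. Origin under its centre. Leave alone.
- jar: Small amber glass jar with metal cap, 60 mm diameter, 55 mm tall. Origin under its centre. Leave alone.
- glove_box: Blue box of gloves, 120 x 230 x 70 mm, at the far edge of the work. Origin under its centre. Leave alone.

How it is judged:
By the outcome, as a careful person would: the job done as asked, in the order asked, and still so for the second after the job is handed in, with the robot touching nothing.
It also fails if it takes over 61 s, if anything falls off the work surface, if the arm or the gripper's body presses on something with over 40 N, if the wrist force passes 120 N, or if a joint passes its speed limit or range.

ROBOT

A 7-joint arm with a two-finger parallel gripper is mounted at the origin on the work surface. World frame = base frame: x ahead of the robot, y to its left, z up, the work surface at z = 0. Lengths are in m, angles in rad, forces in N, time in s.
With the tool pointing down it reaches from about 0.4 to 0.9 m from the base axis. Payload 5.6 kg.
Tool frame: the origin (TCP) lies midway between the tips of the shut fingers; the grasp point (between the pads) lies 19 mm behind it; z points along the fingers, y is the direction in which the jaws open and shut (so a half turn about z gives the same grasp; the last joint's range is limited). The gripper opens to 92 mm and grips with 3 to 60 N. Pads are 20 mm wide; open, the fingers measure 128 mm over their backs; the gripper's body (75 mm by 189 mm) begins 69 mm behind the grasp point.
Start: joints at [-1.384, 0.468, -0.012, 1.603, 0.006, 1.071, -0.056], TCP at [0.148, 0.633, 0.215] pointing down, gripper open.
Joint ranges: [-2.53, 2.53], [-0.31, 2.02], [-1.57, 1.55], [0.28, 2.44], [-1.29, 4.43], [0.15, 1.84], [-2.92, 2.92]. Speed limits (rad/s): [2.57, 2.57, 3.14, 3.14, 3.14, 3.14, 3.14].

INTERFACE

Orientations are given as a rotation vector (axis times angle).
In Python, from bench import status, eyes, ctrl, regions_of, tip_of gives the robot as it stands. The module is installed in compiled form; this text tells all that it offers.
- The arm moves only by the tool arm_command, never from a script. Its arguments are lists of equal length, an entry for each row: "linear": the shift along the tool's x, y, z in mm, a list of three; "roll": the turn about the tool's z in rad. In form: {"linear": [[tx, ty, tz], ...], "roll": [roll, ...]}. A call has 1 to 5 rows; each row is the pose to reach, as a shift and turn from the pose commanded when the call began, along the tool's axes at that moment; what a row does not reach only later rows make up. A row lasts 1/12 s, in which the tool goes at most 41.7 mm and 7.16 degrees, less where a joint would pass 70% of its speed; a pose out of reach is approached as far as the arm can. A call with a gripper value outside its range is refused whole. "fingers" is the finger opening in mm, from 0 to 91.9, set as the call begins (left out, the last holds). The fingers move at their own pace and stop on an object; "squeeze" is the grip in N (left out, the last holds). Time passes only in rows, so rows that repeat a pose let the fingers close. It gives the time, the measured TCP pose, the force and the opening at its end, in the units of the state.
- status.state(): the state, without advancing time (a new reading comes with each control period).
- eyes.snapshot(name): name is "scene" or "top" or "wrist"; returns (picture, depth): 480x640x3 uint8, red, green, blue; 480x640 float32, m along the optical axis (not along the pixel's ray), 0 where there is no reading.
- eyes.camera_info(name): a dict with "camera_matrix" (3x3 intrinsics, pixels), "R" (3x3) and "t" (3): a world point X has camera coordinates R X + t. Camera axes: x right, y down, z forward; pixel columns grow to the right and rows downward; lengths in m; the calibration is good to about 2 mm. A picture is of the moment at which its call begins: read the wrist's pose just before it. camera_info takes no time and is no camera call; for the wrist camera it gives the pose at the moment of the call.
- ctrl.job_done(): hands the job in, once; it reports no verdict.
Trained networks look in the newest picture that a camera, given by its name, has taken for a name from the list of things; names that differ only in an ending like _2 or _b are one class to them, and where a whole thing is asked for, a point or a joint stands for the part that bears it (a point fixed in the world has none). Each returns a list of dicts, best first, with "p" (0 to 1); they miss things now and then, are a little off and sometimes report something else, mostly with a low value. They report only what shows in the picture. A call takes as long as a camera call.
- regions_of(camera, thing): "region" (480x640 bool, what is visible of it) and "point" ([row, column] in pixels, amid what is visible of it).
- tip_of(camera, thing): "point" ([row, column] in pixels: a listed point, or the origin of a listed thing).
The state is a dict: "clock": time; "joint_pos": joint angles; "qd": joint speeds; "joint_efforts": joint torques, N m; "eef_pos": TCP position; "tool_rot": TCP orientation; "ft_force": force on the tool from outside, world axes, zero at the start; "torque": the same for the moment, N m; "finger_gap": opening from 0.0 (shut) to 1.0 (fully open).
Only numpy, scipy, OpenCV 4.12 (cv2) and the standard library are available. Lean on these libraries where they do the work, as an engineer would, in place of code of your own. Each camera call takes 0.05 s, during which the arm holds its last target.

## Working session

There is one attempt and no reset: what is moved stays moved. The work goes in short steps, Python scripts to look and compute and a tool call to move; the robot and the scene stay as the last step left them, time stands still between calls to the robot, and variables do not carry over. Pictures are saved under pics/ and viewed, and the job is handed in when it is done.

Besides the shell and the picture viewer there is one more tool, called after "Request:" as name([rows], argument=value, ...), one row to a line, values as JSON. arm_command: Moves the arm, as the interface text tells. Its arguments: {"type":"object","properties":{"linear":{"type":"array"},"roll":{"type":"array"},"fingers":{"type":"number"},"squeeze":{"type":"number"}},"required":["linear","roll"]}

```bash
ls; mkdir -p pics; python3 - <<'E'
from bench import status, eyes, ctrl, regions_of, tip_of
import cv2,numpy as np
print(status.state())
for n in ["scene","top","wrist"]:
    p,d=eyes.snapshot(n); cv2.imwrite(f"pics/{n}0.png",p[:,:,::-1]); np.save(f"pics/{n}0.npy",d)
    c=eyes.camera_info(n); print(n,c)
    for th in ["head","coupler","notch","lens","lever_pad","ball","shoulder_top","stand","dish","lotion","jar","glove_box"]:
        r=tip_of(n,th)
        print(th,[(np.round(x['point'],1).tolist(),round(x['p'],2)) for x in r[:2]])
E
```

```text
pics
{'clock': 0.0, 'joint_pos': array([-1.3840118 ,  0.46833242, -0.01155488,  1.60362228,  0.00600502,
        1.07140694, -0.05628593]), 'qd': array([ 4.41610275e-04, -8.30506547e-04, -3.29182847e-04,  8.88106503e-04,
       -9.15459049e-05,  9.30729839e-04, -1.56753002e-04]), 'joint_efforts': array([-4.83102231e-04, -5.20566630e+01, -1.28736848e-02, -2.43749106e+01,
       -5.66074031e-02,  1.71681127e-02,  1.72733494e-04]), 'eef_pos': array([0.14801528, 0.63232416, 0.21366994]), 'tool_rot': array([-3.60286049e-01, -3.12081259e+00,  2.72473089e-03]), 'ft_force': array([ 0.1499757 , -0.04668132, -0.39404273]), 'torque': array([0.0240904 , 0.04443037, 0.01493983]), 'finger_gap': 0.9955628778148485}
scene {'camera_matrix': array([[493.03555276,   0.        , 313.15520681],
       [  0.        , 493.03555276, 238.79797043],
       [  0.        ,   0.        ,   1.        ]]), 'R': array([[ 0.00746237,  0.99994129, -0.00785703],
       [ 0.83419523, -0.01055782, -0.55136816],
       [-0.55141874, -0.00243979, -0.83422504]]), 't': array([-0.00242135, -0.45467382,  1.308318  ])}
head [(
[... 1051 characters left out ...]
), ([334.1, 459.0], 0.36)]
stand []
dish [([282.6, 211.8], 0.63)]
lotion [([238.6, 316.9], 0.67)]
jar [([388.3, 328.7], 0.85)]
glove_box [([157.6, 335.4], 0.78)]
wrist {'camera_matrix': array([[415.0677234 ,   0.        , 323.38575536],
       [  0.        , 415.0677234 , 243.86192716],
       [  0.        ,   0.        ,   1.        ]]), 'R': array([[ 2.27914949e-01,  9.73680951e-01,  4.26293189e-04],
       [ 9.29481876e-01, -2.17699395e-01,  2.97775780e-01],
       [ 2.90031408e-01, -6.74713199e-02, -9.54635744e-01]]), 't': array([-0.64965273, -0.03394123,  0.39240365])}
head []
coupler []
notch []
lens []
lever_pad []
ball []
shoulder_top []
stand []
dish []
lotion []
jar []
glove_box []
```

View pics/scene0.png

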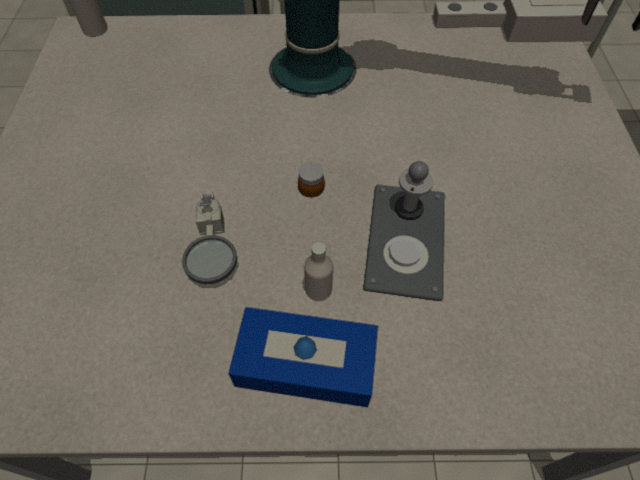

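View pics/top0.png

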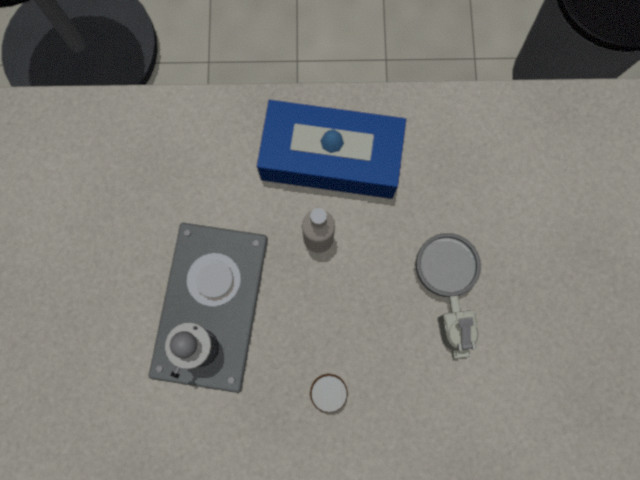

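```bash
cat > h.py <<'E'
from bench import status, eyes, ctrl, regions_of, tip_of
import cv2,numpy as np
from scipy.optimize import least_squares
from scipy.spatial.transform import Rotation as Ro
def atz(c,rc,z):
    K,R,t=c["camera_matrix"],c["R"],c["t"]
    d=R.T@np.linalg.solve(K,[rc[1],rc[0],1]); o=-R.T@t
    return o+d*(z-o[2])/d[2]
def cloud(c,d):
    K,R,t=c["camera_matrix"],c["R"],c["t"]
    v,u=np.mgrid[:480,:640]
    P=np.stack([(u-K[0,2])/K[0,0]*d,(v-K[1,2])/K[1,1]*d,d],-1)
    return (P-t)@R
def proj(c,X):
    p=(np.atleast_2d(X)@c["R"].T+c["t"])@c["camera_matrix"].T
    return p[:,:2]/p[:,2:]
E
python3 - <<'E'
from h import *
S=eyes.camera_info("scene");T=eyes.camera_info("top")
pts={"coupler":((214.6,208.8),(334.2,459.4),.026),"notch":((231.8,212.4),(317.4,451),.0),"lens":((259.4,211),(262.8,449.8),.03),"lever":((201.3,205.4),(325.2,464.9),.08),
"ball":((175.8,421.2),(345.6,179.1),.134),"shoulder":((182.1,417.8),(347.6,191.7),.108),"dish":((255,401),(282.6,211.8),.014),"lotion":((292,317.4),(238.6,316.9),0),"jar":((188.4,311.5),(388.3,328.7),0)}
for k,(a,b,z) in pts.items(): print(k,atz(S,a,z).round(4),atz(T,b,z).round(4))
for n,c in (("scene",S),("top",T)):
    P=cloud(c,np.load(f"pics/{n}0.npy"))
    for lo,hi,nm in ((.045,.054,"coupler top"),(.034,.04,"lens top"),(.105,.1085,"shoulder"),(.145,.16,"ballcap"),(.055,.1,"lever")):
        m=(P[...,2]>lo)&(P[...,2]<hi)&(P[...,0]>.3)&(P[...,0]<.8)&(abs(P[...,1])<.45)
        if nm in("shoulder","ballcap"): m&=P[...,1]>.1
        else: m&=P[...,1]<-.1
        q=P[m]; 
        if len(q): print(n,nm,len(q),q.mean(0).round(4),q.min(0).round(4),q.max(0).round(4))
E
```

```text
coupler [ 0.5    -0.2152  0.026 ] [ 0.4959 -0.2145  0.026 ]
notch [ 0.525  -0.2098  0.    ] [ 0.5248 -0.2088  0.    ]
lens [ 0.6098 -0.1982  0.03  ] [ 0.6103 -0.2053  0.03  ]
lever [ 0.5075 -0.2111  0.08  ] [ 0.5062 -0.2106  0.08  ]
ball [0.4948 0.2021 0.134 ] [0.479  0.2041 0.134 ]
shoulder [0.4882 0.201  0.108 ] [0.477  0.1919 0.108 ]
dish [0.5946 0.1706 0.014 ] [0.5852 0.1823 0.014 ]
lotion [0.6668 0.0055 0.    ] [0.66   0.0092 0.    ]
jar [ 0.4125 -0.0043  0.    ] [ 0.4143 -0.0065  0.    ]
scene coupler top 444 [ 0.5098 -0.2103  0.0502] [ 0.4746 -0.2379  0.0451] [ 0.5321 -0.1856  0.0539]
scene lens top 606 [ 0.5989 -0.2016  0.0361] [ 0.4871 -0.2525  0.034 ] [ 0.6595 -0.1495  0.04  ]
scene shoulder 374 [0.489  0.1954 0.1068] [0.4516 0.1659 0.105 ] [0.5151 0.2306 0.1085]
scene ballcap 140 [0.4839 0.1981 0.1486] [0.4694 0.1844 0.1451] [0.4959 0.2128 0.1542]
scene lever 732 [ 0.7211 -0.1305  0.0692] [ 0.4706 -0.2277  0.0559] [ 0.7999 -0.1     0.0849]
top coupler top 690 [ 0.5137 -0.205   0.0508] [ 0.4718 -0.2368  0.045 ] [ 0.7313 -0.1009  0.054 ]
top lens top 1092 [ 0.6001 -0.2003  0.0364] [ 0.4742 -0.2526  0.034 ] [ 0.7306 -0.1008  0.04  ]
top shoulder 594 [0.477  0.1949 0.1073] [0.4345 0.1658 0.105 ] [0.5126 0.2312 0.1085]
top ballcap 388 [0.4805 0.1977 0.1496] [0.4657 0.1834 0.145 ] [0.4971 0.214  0.1559]
top lever 1124 [ 0.6636 -0.1505  0.0697] [ 0.4703 -0.2314  0.0551] [ 0.7998 -0.1     0.0863]
```

```bash
python3 - <<'E'
from h import *
T=cv2.imread("pics/top0.png");S=cv2.imread("pics/scene0.png")
a=cv2.resize(T[300:400,140:240],(400,400),interpolation=cv2.INTER_CUBIC)
b=cv2.resize(T[290:370,420:500],(400,400),interpolation=cv2.INTER_CUBIC)
cv2.imwrite("pics/z1.png",np.hstack([a,b]))
a=cv2.resize(S[150:230,380:460],(400,400),interpolation=cv2.INTER_CUBIC)
b=cv2.resize(S[180:260,170:250],(400,400),interpolation=cv2.INTER_CUBIC)
cv2.imwrite("pics/z2.png",np.hstack([a,b]))
# fits
for n in("top","scene"):
    c=eyes.camera_info(n);P=cloud(c,np.load(f"pics/{n}0.npy"))
    m=(P[...,2]>.125)&(P[...,2]<.165)&(abs(P[...,0]-.48)<.03)&(abs(P[...,1]-.198)<.03)
    q=P[m]
    f=least_squares(lambda x:np.linalg.norm(q-x,axis=1)-.019,[.48,.198,.134],loss='soft_l1',f_scale=.001)
    print(n,"ball",f.x.round(4),len(q),np.abs(f.fun).mean())
    # lens: outer contour in height band
    m=(P[...,2]>.03)&(P[...,2]<.042)&(abs(P[...,0]-.607)<.058)&(abs(P[...,1]+.2)<.06)
    q=P[m][:,:2]
    h=cv2.convexHull((q*1e4).astype(np.float32)).reshape(-1,2)/1e4
    f=least_squares(lambda x:np.linalg.norm(h-x[:2],axis=1)-x[2],[.607,-.2,.052],loss='soft_l1',f_scale=.001);print("lens",f.x.round(4),np.abs(f.fun).mean())
    m=(P[...,2]>.1045)&(P[...,2]<.1095)&(abs(P[...,0]-.48)<.04)&(abs(P[...,1]-.198)<.04)
    q=P[m][:,:2]
    h=cv2.convexHull((q*1e4).astype(np.float32)).reshape(-1,2)/1e4
    f=least_squares(lambda x:np.linalg.norm(h-x[:2],axis=1)-x[2],[.48,.198,.033],loss='soft_l1',f_scale=.001);print("shoulder",f.x.round(4),np.abs(f.fun).mean())
    m=(P[...,2]>.008)&(P[...,2]<.02)&(abs(P[...,0]-.54)<.2)&(abs(P[...,1]-.19)<.12)
    q=P[m][:,:2];
    print("foot",cv2.minAreaRect((q*1e3).astype(np.float32)))
E
```

```text
top ball [0.4809 0.1987 0.1341] 589 0.0007576073331685263
lens [ 0.6065 -0.2012  0.0523] 0.0012559183139910842
shoulder [0.4804 0.1987 0.0329] 0.0009748784218644259
foot ((549.7703857421875, 187.11126708984375), (150.51950073242188, 259.83160400390625), 80.63053131103516)
scene ball [0.4801 0.199  0.1328] 317 0.000872386992534411
lens [ 0.6075 -0.201   0.0522] 0.0010657235798054384
shoulder [0.4818 0.1984 0.0325] 0.0003242521473765854
foot ((550.2003173828125, 187.0694580078125), (149.73931884765625, 261.2940673828125), 80.49456787109375)
```

View pics/z1.png

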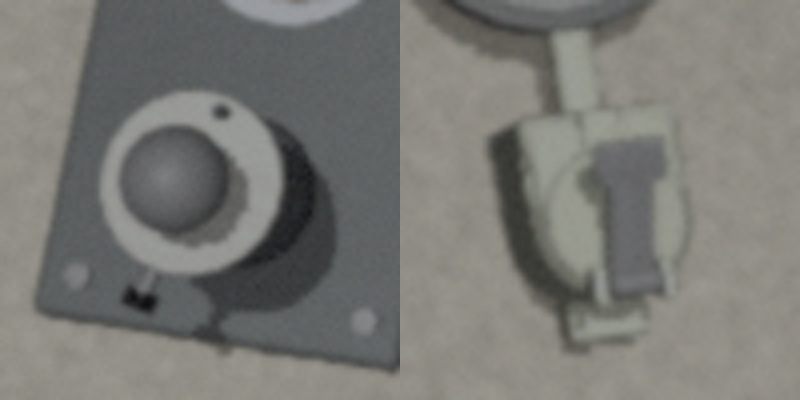

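View pics/z2.png

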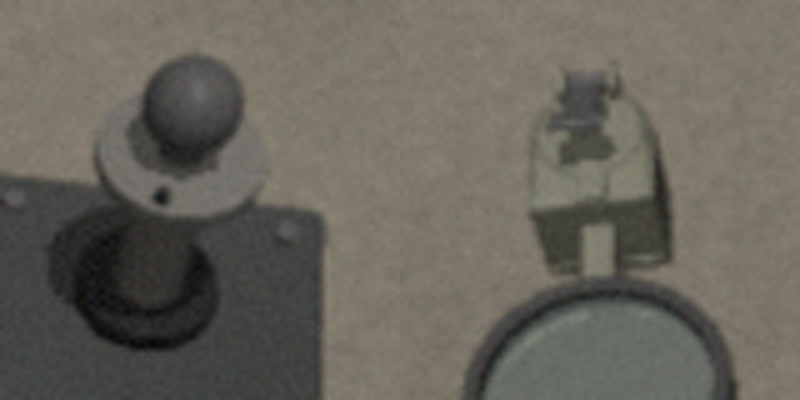

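```bash
python3 - <<'E'
from h import *
b=np.array([.4808,.1988])
for n,rc in (("top",(327.5,195.5)),("scene",(189,412.2))):
    c=eyes.camera_info(n)
    for z in(.108,.1105,.113):
        p=atz(c,rc,z)[:2]-b; print(n,z,p.round(4),np.hypot(*p).round(4),np.degrees(np.arctan2(p[1],p[0])).round(1))
# head axis: fit model points. housing top silhouettes
for n in("top","scene"):
    c=eyes.camera_info(n);P=cloud(c,np.load(f"pics/{n}0.npy"))
    m=(P[...,2]>.047)&(P[...,2]<.0545)&(abs(P[...,0]-.505)<.05)&(abs(P[...,1]+.21)<.04)
    q=P[m][:,:2]; r=cv2.minAreaRect((q*1e3).astype(np.float32)); print(n,r, cv2.boxPoints(r).round(1).tolist())
    m=(P[...,2]>.015)&(P[...,2]<.06)&(abs(P[...,0]-.505)<.05)&(abs(P[...,1]+.21)<.045)
    q=P[m]
    # profile in head frame
    d=np.array([.6068,-.2011])
    for yaw in np.radians([3,5,7,9]):
        ex=np.array([np.cos(yaw),np.sin(yaw)]);ey=np.array([-ex[1],ex[0]])
        s=(q[:,:2]-d); x=s@ex+.112; y=s@ey
        k=(x>-5e-3)&(x<.034)
        print(np.degrees(yaw),"y pct",np.percentile(y[k],[1,3,50,97,99]).round(4),"x",np.percentile(x,[1,99]).round(4))
E
```

```text
top 0.108 [ 0.0249 -0.0115] 0.0275 -24.7
top 0.1105 [ 0.0248 -0.012 ] 0.0275 -25.9
top 0.113 [ 0.0246 -0.0125] 0.0276 -27.0
scene 0.108 [ 0.0243 -0.0106] 0.0265 -23.6
scene 0.1105 [ 0.0263 -0.0112] 0.0286 -23.1
scene 0.113 [ 0.0284 -0.0119] 0.0307 -22.7
top ((500.3144836425781, -212.88162231445312), (59.86643981933594, 49.7288818359375), 6.288822174072266) [[467.79998779296875, -191.39999389648438], [473.29998779296875, -240.89999389648438], [532.7999877929688, -234.3000030517578], [527.2999877929688, -184.89999389648438]]
3.0000000000000004 y pct [-0.0294 -0.0283  0.0059  0.0198  0.0202] x [-0.0337  0.0575]
5.0 y pct [-0.0262 -0.0249  0.0096  0.0229  0.0232] x [-0.0339  0.0575]
7.0 y pct [-0.023  -0.0215  0.0128  0.0262  0.0265] x [-0.0337  0.0576]
9.0 y pct [-0.0198 -0.0181  0.0162  0.0298  0.0301] x [-0.0336  0.0578]
scene ((503.2521667480469, -212.36129760742188), (56.18354797363281, 48.37734603881836), 6.595980644226074) [[472.6000061035156, -191.60000610351562], [478.1000061035156, -239.60000610351562], [533.9000244140625, -233.1999969482422], [528.4000244140625, -185.10000610351562]]
3.0000000000000004 y pct [-0.0302 -0.0279  0.0012  0.0197  0.0201] x [-0.0208  0.0572]
5.0 y pct [-0.0266 -0.0254  0.0027  0.0228  0.0231] x [-0.021   0.0572]
7.0 y pct [-0.0232 -0.0224  0.0041  0.026   0.0263] x [-0.0211  0.0572]
9.0 y pct [-0.02   -0.0194  0.0058  0.0295  0.0298] x [-0.0208  0.0572]
```

```bash
cat >> h.py <<'E'
def go(x,y,z,yawy):
    s=status.state();R=Ro.from_rotvec(s["tool_rot"]).as_matrix();p=s["eef_pos"]
    cur=np.degrees(np.arctan2(R[1,1],R[0,1]))
    d=R.T@(np.array([x,y,z])-p)*1000
    dy=(yawy-cur+180)%360-180
    print("t",round(s["clock"],2),"p",p.round(4),"yawy",cur.round(2),"tilt",R[:,2].round(4),"F",s["ft_force"].round(2),"M",s["torque"].round(2),"gap",round(s["finger_gap"]*91.9,1),"j",s["joint_pos"].round(2))
    print("SHIFT",d.round(1),"ROLL",np.radians(-dy).round(4),"rows",max(np.linalg.norm(d)/41.7,abs(dy)/7.16).round(1))
E
python3 - <<'E'
from h import *
c=eyes.camera_info("wrist"); s=status.state();R=Ro.from_rotvec(s["tool_rot"]).as_matrix()
print(R.T@(-c["R"].T@c["t"]-s["eef_pos"]), R.T@c["R"].T)
go(.5,.25,.25,90)
E
```

```text
[ 0.08437307 -0.00051793 -0.17039557] [[-8.38427829e-05 -9.54639188e-01 -2.97765032e-01]
 [ 9.99999918e-01 -1.97698812e-04  3.52251763e-04]
 [-3.95141130e-04 -2.97764978e-01  9.54639126e-01]]
t 1.95 p [0.1481 0.6329 0.2146] yawy 76.83 tilt [ 0.  0. -1.] F [-0.56  0.41  0.5 ] M [-0.03 -0.02  0.01] gap 91.7 j [-1.38  0.47 -0.01  1.6   0.01  1.07 -0.06]
SHIFT [-429.9 -292.7  -35.4] ROLL -0.2299 rows 12.5
```

Request:
arm_command([
  [-430, -293, -35],
  [-430, -293, -35],
  [-430, -293, -35],
  [-430, -293, -35],
  [-430, -293, -35],
], roll=[-0.23, -0.23, -0.23, -0.23, -0.23], fingers=91.9)

```text
clock: 2.37
eef_pos: [0.2898, 0.4782, 0.2288]
tool_rot: [-0.001, 3.141, 0.001]
ft_force: [1.1, 0.2, 0.5]
finger_gap: 1.0
```

```bash
python3 -c "
from h import *
go(.5,.25,.25,90);go(.511,-.21,.22,96.3)"
```

```text
t 2.37 p [0.2898 0.4782 0.2288] yawy 90.02 tilt [ 2.e-04  3.e-04 -1.e+00] F [1.08 0.2  0.48] M [ 0.08 -0.03  0.01] gap 91.9 j [-1.08  0.3  -0.01  1.81  0.    1.03  0.48]
SHIFT [-210.1 -228.3  -21.2] ROLL 0.0004 rows 7.5
t 2.37 p [0.2898 0.4782 0.2288] yawy 90.02 tilt [ 2.e-04  3.e-04 -1.e+00] F [1.08 0.2  0.48] M [ 0.08 -0.03  0.01] gap 91.9 j [-1.08  0.3  -0.01  1.81  0.    1.03  0.48]
SHIFT [-221.  -688.3    8.7] ROLL -0.1096 rows 17.3
```

Request:
arm_command([
  [-210, -228, -21],
  [-210, -228, -21],
  [-210, -228, -21],
  [-210, -228, -21],
  [-210, -228, -21],
], roll=[0, 0, 0, 0, 0])

```text
clock: 2.78
eef_pos: [0.4306, 0.3252, 0.2432]
tool_rot: [-0.0, 3.141, 0.001]
ft_force: [0.3, 1.1, -1.4]
finger_gap: 1.003
```

Request:
arm_command([
  [-75, -450, 0],
  [-75, -450, 0],
  [-75, -450, 0],
  [-75, -450, 0],
  [-75, -450, 0],
], roll=[-0.11, -0.11, -0.11, -0.11, -0.11])

```text
clock: 3.2
eef_pos: [0.4638, 0.1194, 0.243]
tool_rot: [-0.173, 3.136, 0.001]
ft_force: [0.0, -0.6, 0.2]
finger_gap: 0.997
```

```bash
python3 -c "
from h import *
go(.511,-.21,.22,96.3)"
```

```text
t 3.2 p [0.4638 0.1194 0.243 ] yawy 96.32 tilt [ 8.e-04  5.e-04 -1.e+00] F [ 0.05 -0.58  0.18] M [ 0.04 -0.09 -0.  ] gap 91.6 j [-0.52  0.14  0.22  1.99 -0.04  1.02  1.4 ]
SHIFT [ -10.6 -332.6   22.9] ROLL 0.0003 rows 8.0
```

Request:
arm_command([
  [-11, -332, 0],
  [-11, -332, 0],
  [-11, -332, 0],
  [-11, -332, 0],
  [-11, -332, 0],
], roll=[0, 0, 0, 0, 0])

```text
clock: 3.62
eef_pos: [0.4935, -0.0867, 0.2431]
tool_rot: [-0.173, 3.136, 0.0]
ft_force: [-0.4, -0.1, 0.2]
finger_gap: 1.0
```

Request:
arm_command([
  [-5, -124, 0],
  [-5, -124, 0],
  [-5, -124, 0],
  [-5, -124, 0],
  [-5, -124, 0],
], roll=[0, 0, 0, 0, 0])

```text
clock: 4.03
eef_pos: [0.5116, -0.2101, 0.2426]
tool_rot: [0.165, -3.137, 0.001]
ft_force: [-0.2, 0.9, -0.0]
finger_gap: 1.0
```

```bash
python3 - <<'E'
from h import *
go(.511,-.21,.22,96.3)
c=eyes.camera_info("wrist")
p,d=eyes.snapshot("wrist"); cv2.imwrite("pics/w1.png",p[:,:,::-1]); np.save("pics/w1.npy",d)
for th,z in(("coupler",.026),("notch",0),("lens",.03),("lever_pad",.078)):
    r=tip_of("wrist",th); print(th,[(np.round(x['point'],1).tolist(),round(x['p'],2),atz(c,x['point'],z).round(4)) for x in r[:2]])
P=cloud(c,d)
m=(P[...,2]>.03)&(P[...,2]<.042)&(abs(P[...,0]-.607)<.058)&(abs(P[...,1]+.2)<.06)
q=P[m][:,:2];h=cv2.convexHull((q*1e4).astype(np.float32)).reshape(-1,2)/1e4
f=least_squares(lambda x:np.linalg.norm(h-x[:2],axis=1)-x[2],[.607,-.2,.052],loss='soft_l1',f_scale=.001);print("lens",f.x.round(4),np.abs(f.fun).mean())
m=(P[...,2]>.049)&(P[...,2]<.0545)&(abs(P[...,0]-.505)<.05)&(abs(P[...,1]+.21)<.04)
q=P[m][:,:2]; r=cv2.minAreaRect((q*1e3).astype(np.float32)); print(r, cv2.boxPoints(r).round(1).tolist())
E
```

```text
t 4.03 p [ 0.5116 -0.2101  0.2426] yawy 96.02 tilt [-3.e-04 -9.e-04 -1.e+00] F [-0.22  0.93 -0.03] M [ 0.02  0.   -0.03] gap 91.9 j [-0.05  0.28  0.46  1.84 -0.14  1.05  2.14]
SHIFT [ 0.6  0.2 22.6] ROLL -0.005 rows 0.5
coupler [([191.4, 322.1], 0.62, array([ 0.4964, -0.2135,  0.026 ])), ([215.9, 321.9], 0.53, array([ 0.5199, -0.2112,  0.026 ]))]
notch []
lens [([303.9, 320.6], 0.83, array([ 0.61  , -0.2031,  0.03  ])), ([452.3, 456.5], 0.42, array([ 0.7792, -0.0291,  0.03  ]))]
lever_pad [([215.4, 322.2], 0.58, array([ 0.507 , -0.2121,  0.078 ]))]
lens [ 0.6074 -0.2022  0.0518] 0.0008326934524166145
((500.78179931640625, -213.85333251953125), (59.213134765625, 47.759517669677734), 6.390069484710693) [[468.70001220703125, -193.39999389648438], [474.0, -240.89999389648438], [532.9000244140625, -234.3000030517578], [527.5, -186.8000030517578]]
```

View pics/w1.png

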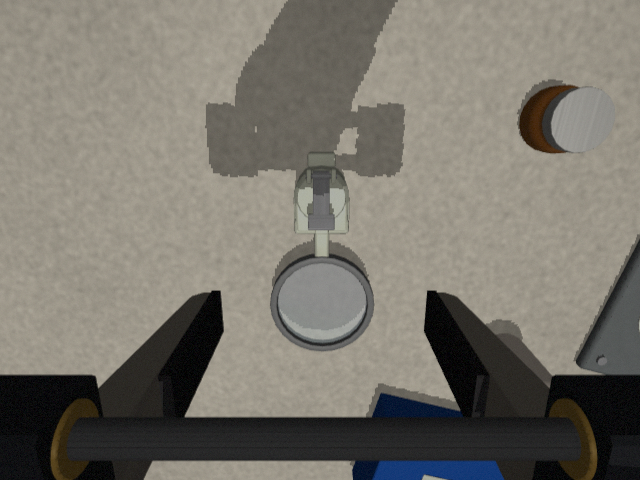

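```bash
python3 -c "
from h import *
go(.5112,-.2124,.013,96.2)"
```

```text
t 4.28 p [ 0.5124 -0.2056  0.2427] yawy 96.47 tilt [ 2.e-04  9.e-04 -1.e+00] F [-0.29  0.21 -0.09] M [ 0.06  0.02 -0.  ] gap 91.8 j [-0.05  0.28  0.46  1.84 -0.14  1.05  2.14]
SHIFT [  2.   -6.8 229.7] ROLL 0.0048 rows 5.5
```

Request:
arm_command([
  [2, -7, 40],
  [2, -7, 80],
  [2, -7, 120],
  [2, -7, 140],
  [2, -7, 140],
], roll=[0.005, 0.005, 0.005, 0.005, 0.005])

```text
clock: 4.7
eef_pos: [0.5079, -0.2118, 0.0983]
tool_rot: [0.168, -3.129, -0.005]
ft_force: [-0.2, 0.3, 1.3]
finger_gap: 1.002
```

```bash
python3 - <<'E'
from h import *
go(.5112,-.2124,.013,96.2)
c=eyes.camera_info("wrist")
p,d=eyes.snapshot("wrist"); cv2.imwrite("pics/w2.png",p[:,:,::-1])
P=cloud(c,d)
m=(P[...,2]>.03)&(P[...,2]<.042)&(abs(P[...,0]-.607)<.058)&(abs(P[...,1]+.2)<.06)
q=P[m][:,:2]
if len(q)>100:
  h=cv2.convexHull((q*1e4).astype(np.float32)).reshape(-1,2)/1e4
  f=least_squares(lambda x:np.linalg.norm(h-x[:2],axis=1)-x[2],[.607,-.2,.052],loss='soft_l1',f_scale=.001);print("lens",f.x.round(4),np.abs(f.fun).mean())
m=(P[...,2]>.049)&(P[...,2]<.0545)&(abs(P[...,0]-.505)<.05)&(abs(P[...,1]+.21)<.035)
q=P[m][:,:2]; r=cv2.minAreaRect((q*1e3).astype(np.float32)); print(r, cv2.boxPoints(r).round(1).tolist())
E
```

```text
t 4.7 p [ 0.5079 -0.2118  0.0983] yawy 96.15 tilt [-0.0083  0.0028 -1.    ] F [-0.23  0.31  1.29] M [ 0.07  0.07 -0.03] gap 92.1 j [ 0.02  0.47  0.4   1.95 -0.26  0.77  2.25]
SHIFT [-3.9 -1.2 85.3] ROLL -0.0008 rows 2.0
lens [ 0.6077 -0.2024  0.0519] 0.0012910761000482014
((500.68048095703125, -213.9730224609375), (58.88125991821289, 48.05693435668945), 6.037571430206299) [[468.8999938964844, -193.1999969482422], [473.8999938964844, -241.0], [532.5, -234.8000030517578], [527.4000244140625, -187.0]]
```

View pics/w2.png

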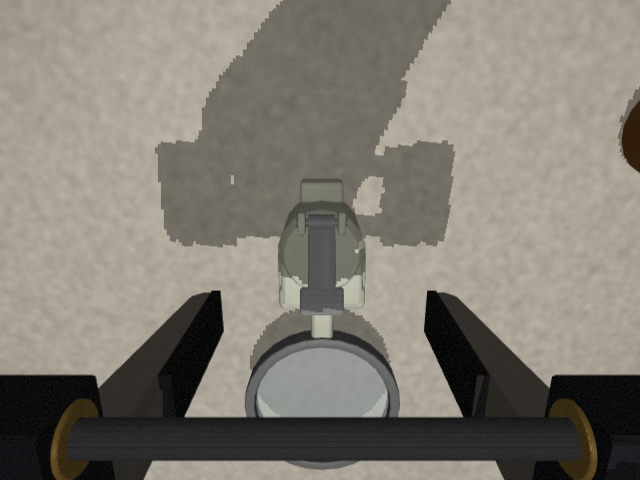

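Request:
arm_command([
  [0, 0, 0],
], roll=[0])

```text
clock: 4.83
eef_pos: [0.5119, -0.2143, 0.1037]
tool_rot: [-0.167, 3.136, -0.001]
ft_force: [0.9, -0.2, -0.4]
finger_gap: 0.999
```

```bash
python3 -c "
from h import *
go(.5112,-.2127,.013,96.1)"
```

```text
t 4.83 p [ 0.5119 -0.2143  0.1037] yawy 96.09 tilt [ 1.3e-03 -3.0e-04 -1.0e+00] F [ 0.88 -0.19 -0.38] M [-0.   -0.01  0.01] gap 91.9 j [ 0.02  0.47  0.41  1.95 -0.26  0.77  2.25]
SHIFT [ 0.6  1.7 90.7] ROLL -0.0001 rows 2.2
```

Request:
arm_command([
  [0.5, 1.5, 25],
  [0.5, 1.5, 50],
  [0.5, 1.5, 70],
  [0.5, 1.5, 85],
  [0.5, 1.5, 90],
], roll=[0, 0, 0, 0, 0])

```text
clock: 5.25
eef_pos: [0.511, -0.2129, 0.0129]
tool_rot: [-0.166, 3.136, 0.0]
ft_force: [-0.1, -0.2, 0.2]
finger_gap: 0.999
```

Request:
arm_command([
  [0, 0, 0],
  [0, 0, 0],
], roll=[0, 0])

```text
clock: 5.42
eef_pos: [0.5117, -0.2136, 0.0144]
tool_rot: [-0.165, 3.135, -0.001]
ft_force: [0.1, -0.4, 0.2]
finger_gap: 1.005
```

```bash
python3 -c "
from h import *
go(.5112,-.2127,.013,96.1)"
```

```text
t 5.42 p [ 0.5117 -0.2136  0.0144] yawy 96.03 tilt [ 2.8e-03 -7.0e-04 -1.0e+00] F [ 0.12 -0.38  0.2 ] M [ 0.04 -0.05  0.  ] gap 92.3 j [ 0.07  0.61  0.34  1.98 -0.34  0.6   2.31]
SHIFT [0.4 1.  1.4] ROLL -0.0011 rows 0.0
```

Request:
arm_command([
  [0, 1, 0],
  [0, 1, 0],
  [0, 1, 0],
  [0, 1, 0],
  [0, 1, 0],
], roll=[0, 0, 0, 0, 0], fingers=40, squeeze=25)

```text
clock: 5.83
eef_pos: [0.5104, -0.2122, 0.013]
tool_rot: [-0.165, 3.137, -0.0]
ft_force: [-0.3, 0.3, -0.2]
finger_gap: 0.658
```

Request:
arm_command([
  [0, 0, 0],
  [0, 0, 0],
  [0, 0, 0],
], roll=[0, 0, 0])

```text
clock: 6.08
eef_pos: [0.5102, -0.2123, 0.0127]
tool_rot: [-0.165, 3.137, -0.0]
ft_force: [-0.8, -1.2, 1.0]
finger_gap: 0.539
```

```bash
python3 -c "
from h import *
go(.5112,-.2127,.013,96.1)"
```

```text
t 6.08 p [ 0.5102 -0.2123  0.0127] yawy 96.02 tilt [ 0. -0. -1.] F [-0.8  -1.23  1.  ] M [ 0.01  0.03 -0.02] gap 49.5 j [ 0.07  0.61  0.34  1.98 -0.34  0.6   2.31]
SHIFT [-1.  -0.5 -0.3] ROLL -0.0014 rows 0.0
```

Request:
arm_command([
  [0, 0, 0],
  [0, 0, 0],
  [0, 0, -20],
  [0, 0, -40],
  [0, 0, -60],
], roll=[0, 0, 0, 0, 0], squeeze=30)

```text
clock: 6.5
eef_pos: [0.509, -0.2118, 0.0723]
tool_rot: [0.165, -3.134, -0.001]
ft_force: [0.8, -0.6, -4.5]
finger_gap: 0.541
```

Request:
arm_command([
  [0, 0, -41],
  [0, 0, -82],
  [0, 0, -113],
  [0, 0, -128],
  [0, 0, -128],
], roll=[0, 0, 0, 0, 0])

```text
clock: 6.92
eef_pos: [0.5119, -0.2129, 0.2039]
tool_rot: [-0.165, 3.131, -0.002]
ft_force: [0.2, -0.9, -4.8]
finger_gap: 0.544
```

```bash
python3 - <<'E'
from h import *
th=np.radians(-24.5)
go(.4808+.014*np.cos(th),.1988+.014*np.sin(th),.2,65.5)
p,d=eyes.snapshot("scene"); cv2.imwrite("pics/s3.png",p[:,:,::-1])
p,d=eyes.snapshot("wrist"); cv2.imwrite("pics/w3.png",p[:,:,::-1])
E
```

```text
t 6.92 p [ 0.5119 -0.2129  0.2039] yawy 96.02 tilt [ 0.0062 -0.0012 -1.    ] F [ 0.22 -0.89 -4.78] M [-0.04 -0.03  0.04] gap 50.0 j [-0.04  0.33  0.46  1.88 -0.18  0.97  2.18]
SHIFT [-24.3 405.6   3.3] ROLL 0.5327 rows 9.7
```

View pics/s3.png

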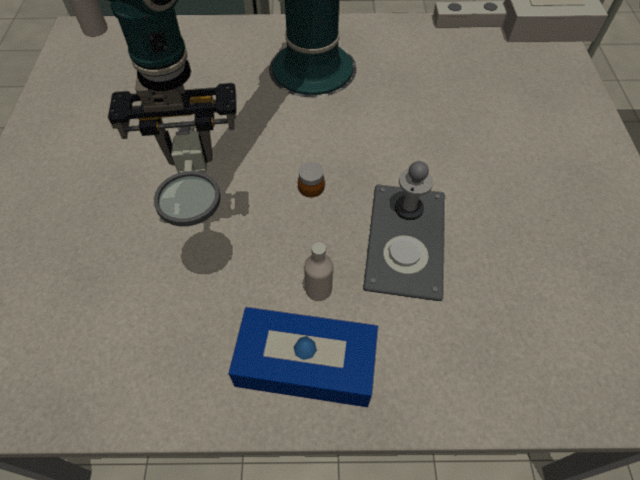

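View pics/w3.png

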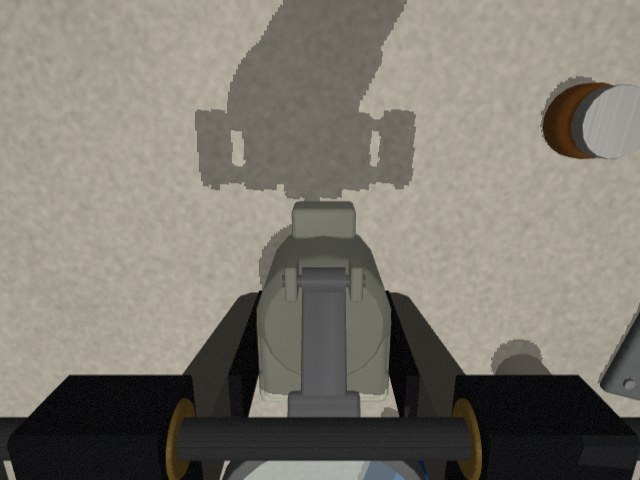

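Request:
arm_command([
  [-1, 20, 0],
  [-3, 50, 0],
  [-5, 85, 0],
  [-7, 120, 0],
  [-9, 155, 0],
], roll=[0.03, 0.08, 0.13, 0.18, 0.23])

```text
clock: 7.43
eef_pos: [0.5007, -0.0556, 0.198]
tool_rot: [-0.201, -3.13, 0.001]
ft_force: [0.7, 0.1, -3.3]
finger_gap: 0.546
```

```bash
python3 - <<'E'
from h import *
th=np.radians(-24.5)
go(.4808+.014*np.cos(th),.1988+.014*np.sin(th),.205,65.5)
E
```

```text
t 7.43 p [ 0.5007 -0.0556  0.198 ] yawy 82.66 tilt [-5.e-03 -4.e-04 -1.e+00] F [ 0.75  0.07 -3.33] M [ 0.07 -0.06 -0.05] gap 50.2 j [-0.33  0.25  0.44  1.99 -0.13  0.93  1.62]
SHIFT [ 38.9 245.7  -7.1] ROLL 0.2995 rows 6.0
```

Request:
arm_command([
  [6, 35, -3],
  [12, 70, -7],
  [18, 105, -7],
  [24, 140, -7],
  [30, 175, -7],
], roll=[0.06, 0.12, 0.18, 0.24, 0.3])

```text
clock: 7.85
eef_pos: [0.4928, 0.1216, 0.2051]
tool_rot: [-0.666, -3.066, 0.004]
ft_force: [1.1, -0.6, -3.2]
finger_gap: 0.543
```

```bash
python3 - <<'E'
from h import *
th=np.radians(-24.5)
go(.4808+.014*np.cos(th),.1988+.014*np.sin(th),.205,65.5)
E
```

```text
t 7.85 p [0.4928 0.1216 0.2051] yawy 65.49 tilt [-0.0043 -0.0017 -1.    ] F [ 1.14 -0.57 -3.24] M [-0.05 -0.11 -0.03] gap 49.9 j [-0.64  0.24  0.39  1.97 -0.11  0.95  0.95]
SHIFT [29.  65.3  0. ] ROLL -0.0002 rows 1.7
```

Request:
arm_command([
  [10, 25, 0],
  [22, 50, 0],
  [29, 65, 0],
  [29, 65, 0],
  [29, 65, 0],
], roll=[0, 0, 0, 0, 0])

```text
clock: 8.27
eef_pos: [0.4936, 0.1917, 0.205]
tool_rot: [-0.658, -3.068, 0.006]
ft_force: [0.7, 0.2, -3.3]
finger_gap: 0.543
```

```bash
python3 - <<'E'
from h import *
th=np.radians(-24.5)
go(.4808+.014*np.cos(th),.1988+.014*np.sin(th),.18,65.5)
for n in("scene","top","wrist"):
  p,d=eyes.snapshot(n); cv2.imwrite(f"pics/{n}4.png",p[:,:,::-1]);np.save(f"pics/{n}4.npy",d)
  c=eyes.camera_info(n)
  P=cloud(c,d)
  L=np.array([.5808,.153])
  m=(P[...,2]>.22)&(P[...,2]<.236)&(abs(P[...,0]-.5827)<.06)&(abs(P[...,1]-.1524)<.06)
  q=P[m]; print(n,len(q),q.mean(0) if len(q) else 0)
  if len(q)>100:
    h=cv2.convexHull((q[:,:2]*1e4).astype(np.float32)).reshape(-1,2)/1e4
    f=least_squares(lambda x:np.linalg.norm(h-x[:2],axis=1)-.052,[.5827,.1524],loss='soft_l1',f_scale=.001);print("lens",f.x.round(4),np.abs(f.fun).mean())
    A=np.c_[q[:,:2]-q[:,:2].mean(0),np.ones(len(q))];print("plane",np.linalg.lstsq(A,q[:,2],rcond=None)[0].round(4))
go(.4808+.014*np.cos(th),.1988+.014*np.sin(th),.18,65.5)
E
python3 -c "
import cv2,numpy as np
a=cv2.imread('pics/scene4.png')[60:260,300:500];b=cv2.imread('pics/top4.png')[230:430,100:300]
cv2.imwrite('pics/z4.png',np.hstack([cv2.resize(x,(400,400)) for x in(a,b)]))"
```

```text
t 8.27 p [0.4936 0.1917 0.205 ] yawy 65.79 tilt [-0.0043 -0.0027 -1.    ] F [ 0.72  0.23 -3.25] M [-0.04  0.06  0.  ] gap 49.9 j [-0.73  0.28  0.35  1.92 -0.12  0.96  0.82]
SHIFT [ 0.5  1.3 25. ] ROLL 0.0051 rows 0.6
scene 2641 [0.5830877  0.15234314 0.22378922]
lens [0.5836 0.1519] 0.002073791746786389
plane [-0.0021 -0.0041  0.2238]
top 5258 [0.58158236 0.15071779 0.22540832]
lens [0.5829 0.1503] 0.0022009217232605892
plane [-0.0093 -0.0012  0.2254]
wrist 3718 [0.55957349 0.16000221 0.22610391]
lens [0.5857 0.1481] 0.0006687405245355328
plane [-0.3458  0.1549  0.2261]
t 8.42 p [0.4948 0.1897 0.2064] yawy 65.54 tilt [-0.002  -0.0017 -1.    ] F [ 0.37 -0.99 -4.42] M [ 0.01  0.   -0.03] gap 49.8 j [-0.73  0.28  0.35  1.92 -0.11  0.96  0.82]
SHIFT [ 2.5  2.5 26.4] ROLL 0.0007 rows 0.6
```

View pics/z4.png

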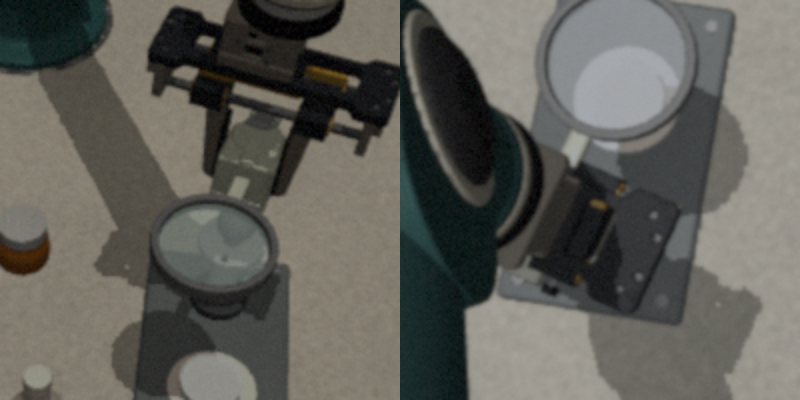

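View pics/wrist4.png

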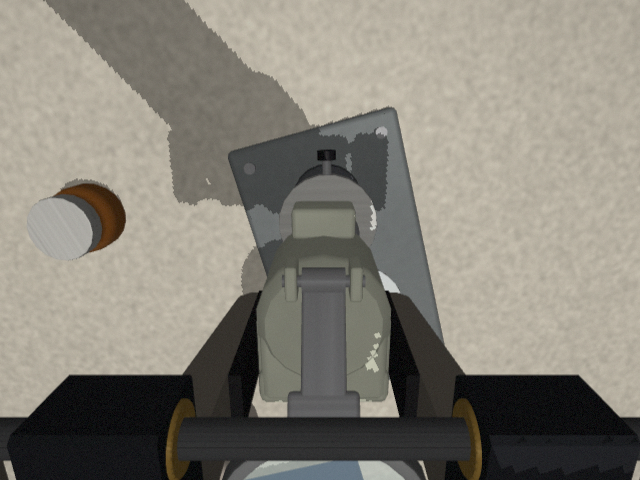

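Request:
arm_command([
  [1, 1, 5],
  [2, 2, 15],
  [2, 2, 25],
  [2, 2, 30],
], roll=[0, 0, 0, 0])

```text
clock: 8.75
eef_pos: [0.4932, 0.1934, 0.1757]
tool_rot: [-0.662, -3.069, 0.003]
ft_force: [-0.1, -0.7, -2.9]
finger_gap: 0.543
```

```bash
cat >> h.py <<'E'
th=np.radians(-24.5)
TX,TY=.4808+.014*np.cos(th),.1987+.014*np.sin(th)
def settle(n=4):
    a=[]
    for i in range(n):
        eyes.snapshot("scene"); s=status.state(); a.append(np.r_[s["eef_pos"],s["ft_force"],s["torque"]])
    a=np.array(a); print("mean p",a[:,:3].mean(0).round(4),"sd",a[:,:3].std(0).round(4),"F",a[:,3:6].mean(0).round(2),"M",a[:,6:].mean(0).round(3))
E
python3 -c "
from h import *
settle();go(TX,TY,.17,65.5)"
```

```text
mean p [0.4935 0.1936 0.1763] sd [0.0005 0.0002 0.0008] F [-0.39  0.19 -3.53] M [-0.025  0.013  0.013]
t 8.95 p [0.4943 0.1939 0.1774] yawy 65.65 tilt [-3.e-04 -4.e-04 -1.e+00] F [-0.76  0.37 -2.82] M [-0.02 -0.01 -0.05] gap 50.2 j [-0.72  0.32  0.34  1.95 -0.13  0.9   0.84]
SHIFT [ 0.2 -1.2  7.4] ROLL 0.0026 rows 0.2
```

Request:
arm_command([
  [-0.3, -0.6, 4],
  [-0.3, -0.6, 8],
  [-0.3, -0.6, 11],
  [-0.3, -0.6, 14],
], roll=[0, 0, 0, 0])

```text
clock: 9.28
eef_pos: [0.4942, 0.1934, 0.1634]
tool_rot: [-0.662, -3.071, -0.0]
ft_force: [-0.0, 0.0, -2.4]
finger_gap: 0.542
```

```bash
python3 -c "
from h import *
settle();go(TX,TY,.1207,65.5)"
```

```text
mean p [0.494  0.1933 0.1632] sd [0.0002 0.0001 0.0003] F [-0.08 -0.5  -3.45] M [ 0.002  0.012 -0.014]
t 9.48 p [0.4943 0.1934 0.1636] yawy 65.65 tilt [-1.e-04 -1.e-04 -1.e+00] F [ 1.11 -0.25 -3.57] M [ 0.01 -0.   -0.05] gap 49.9 j [-0.72  0.33  0.34  1.96 -0.14  0.87  0.84]
SHIFT [ 0.5 -0.8 42.9] ROLL 0.0027 rows 1.0
```

Request:
arm_command([
  [0.4, -0.5, 5],
  [0.4, -0.5, 9],
  [0.4, -0.5, 12],
  [0.4, -0.5, 15],
], roll=[0, 0, 0, 0])

```text
clock: 9.82
eef_pos: [0.4936, 0.1931, 0.1482]
tool_rot: [-0.662, -3.071, 0.0]
ft_force: [-0.1, 0.1, -4.4]
finger_gap: 0.546
```

```bash
python3 -c "
from h import *
settle(3);go(TX,TY,.1207,65.5)"
```

```text
mean p [0.4934 0.193  0.148 ] sd [0.0001 0.     0.0003] F [ 0.15  0.13 -3.65] M [ 0.017 -0.    -0.01 ]
t 9.97 p [0.4935 0.193  0.1483] yawy 65.66 tilt [-5.e-04 -4.e-04 -1.e+00] F [-0.36 -0.49 -4.12] M [ 0.01 -0.05 -0.01] gap 49.4 j [-0.71  0.36  0.33  1.97 -0.15  0.84  0.85]
SHIFT [-0.1 -0.1 27.6] ROLL 0.0027 rows 0.7
```

Request:
arm_command([
  [0, 0, 5],
  [0, 0, 9],
  [0, 0, 12],
  [0, 0, 15],
], roll=[0.002, 0.002, 0.002, 0.002])

```text
clock: 10.3
eef_pos: [0.4936, 0.1931, 0.1332]
tool_rot: [-0.665, -3.07, 0.0]
ft_force: [0.1, -0.7, -2.7]
finger_gap: 0.541
```

```bash
python3 -c "
from h import *
settle(3);go(TX,TY,.1207,65.5)"
```

```text
mean p [0.4934 0.193  0.133 ] sd [0.0001 0.     0.0002] F [-0.34  0.03 -3.74] M [-0.013  0.037  0.002]
t 10.45 p [0.4935 0.193  0.1333] yawy 65.54 tilt [-6.e-04 -4.e-04 -1.e+00] F [-0.16 -0.03 -2.62] M [-0.01 -0.01 -0.03] gap 49.6 j [-0.71  0.38  0.33  1.98 -0.17  0.81  0.86]
SHIFT [-0.1 -0.1 12.6] ROLL 0.0007 rows 0.3
```

Request:
arm_command([
  [0, 0, 3],
  [0, 0, 5.5],
  [0, 0, 7],
  [0, 0, 8],
  [0, 0, 9],
], roll=[0, 0, 0, 0, 0])

```text
clock: 10.87
eef_pos: [0.4937, 0.1931, 0.1245]
tool_rot: [-0.665, -3.07, 0.0]
ft_force: [0.1, 0.4, -3.3]
finger_gap: 0.543
```

```bash
python3 -c "
from h import *
settle(3);go(TX,TY,.1207,65.5)"
```

```text
mean p [0.4936 0.1931 0.1245] sd [0.     0.     0.0001] F [-0.33 -0.   -3.8 ] M [0.004 0.003 0.022]
t 11.02 p [0.4937 0.1931 0.1246] yawy 65.54 tilt [-0. -0. -1.] F [-0.66  0.11 -4.22] M [-0.01 -0.01  0.01] gap 50.0 j [-0.7   0.39  0.33  1.99 -0.17  0.79  0.87]
SHIFT [ 0.1 -0.3  3.9] ROLL 0.0008 rows 0.1
```

Request:
arm_command([
  [0, 0, 0.7],
  [0, 0, 1.4],
  [0, 0, 2],
  [0, 0, 2],
  [0, 0, 2],
], roll=[0, 0, 0, 0, 0])

```text
clock: 11.43
eef_pos: [0.4937, 0.1931, 0.1226]
tool_rot: [-0.665, -3.07, 0.0]
ft_force: [0.2, 0.0, -3.5]
finger_gap: 0.54
```

```bash
python3 -c "
from h import *
settle(3);go(TX,TY,.1207,65.5)"
```

```text
mean p [0.4937 0.1931 0.1227] sd [0. 0. 0.] F [ 0.45 -0.23 -3.53] M [-0.031  0.021  0.026]
t 11.58 p [0.4937 0.1931 0.1227] yawy 65.55 tilt [ 1.e-04  1.e-04 -1.e+00] F [ 0.4   0.31 -3.06] M [-0.01  0.    0.04] gap 49.9 j [-0.7   0.39  0.32  1.99 -0.17  0.78  0.87]
SHIFT [ 0.1 -0.3  2. ] ROLL 0.0008 rows 0.0
```

Request:
arm_command([
  [0, 0, 0.5],
  [0, 0, 1],
  [0, 0, 1.5],
  [0, 0, 1.5],
  [0, 0, 1.5],
], roll=[0, 0, 0, 0, 0])

```text
clock: 12.0
eef_pos: [0.4937, 0.1931, 0.1211]
tool_rot: [-0.666, -3.07, 0.0]
ft_force: [-0.1, 0.4, -4.2]
finger_gap: 0.54
```

```bash
python3 -c "
from h import *
settle(3);go(TX,TY,.1207,65.5)"
```

```text
mean p [0.4937 0.1931 0.1212] sd [0. 0. 0.] F [-0.49  0.18 -3.57] M [-0.028  0.014  0.013]
t 12.15 p [0.4938 0.1931 0.1212] yawy 65.54 tilt [ 1.e-04  0.e+00 -1.e+00] F [-0.61 -0.04 -3.81] M [-0.05 -0.    0.  ] gap 49.9 j [-0.7   0.4   0.32  1.99 -0.18  0.78  0.87]
SHIFT [ 0.1 -0.3  0.5] ROLL 0.0007 rows 0.0
```

Request:
arm_command([
  [0, 0, 0.5],
  [0, 0, 1],
  [0, 0, 1],
  [0, 0, 1],
], roll=[0, 0, 0, 0])

```text
clock: 12.48
eef_pos: [0.4939, 0.1932, 0.1207]
tool_rot: [0.665, 3.07, 0.001]
ft_force: [-1.8, -1.2, 3.9]
finger_gap: 0.54
```

```bash
python3 -c "
from h import *
settle(3);go(TX,TY,.1207,65.5)"
```

```text
mean p [0.4938 0.1932 0.1207] sd [0. 0. 0.] F [-2.53 -1.56  4.81] M [-0.266  0.634 -0.012]
t 12.63 p [0.4938 0.1932 0.1206] yawy 65.54 tilt [ 2.e-04  3.e-04 -1.e+00] F [-2.12 -1.94  5.66] M [-0.26  0.65 -0.05] gap 50.0 j [-0.7   0.4   0.32  1.99 -0.18  0.78  0.87]
SHIFT [ 0.1 -0.4 -0.1] ROLL 0.0007 rows 0.0
```

Request:
arm_command([
  [0, 0, -0.4],
  [0, 0, -0.4],
], roll=[0, 0], squeeze=5)

```text
clock: 12.8
eef_pos: [0.4939, 0.1932, 0.1207]
tool_rot: [0.665, 3.07, 0.0]
ft_force: [-1.9, -0.9, 2.8]
finger_gap: 0.544
```

Request:
arm_command([
  [0, 0, 0],
  [0, 0, 0],
  [0, 0, 0],
  [0, 0, 0],
  [0, 0, 0],
], roll=[0, 0, 0, 0, 0], fingers=80)

```text
clock: 13.22
eef_pos: [0.4938, 0.1932, 0.1205]
tool_rot: [0.665, 3.07, 0.0]
ft_force: [0.2, 0.3, -0.5]
finger_gap: 0.863
```

```bash
cat > lens.py <<'E'
from h import *
for n in("scene","top"):
  p,d=eyes.snapshot(n); c=eyes.camera_info(n); P=cloud(c,d)
  cv2.imwrite(f"pics/{n}_{status.state()['clock']:.2f}.png",p[:,:,::-1])
  m=(P[...,2]>.12)&(P[...,2]<.165)&(abs(P[...,0]-.583)<.062)&(abs(P[...,1]-.1524)<.062)
  q=P[m]
  r=regions_of(n,"lens")
  if len(q)>100:
    h=cv2.convexHull((q[:,:2]*1e4).astype(np.float32)).reshape(-1,2)/1e4
    f=least_squares(lambda x:np.linalg.norm(h-x[:2],axis=1)-.052,[.5827,.1524],loss='soft_l1',f_scale=.001)
    rr=np.linalg.norm(q[:,:2]-f.x,axis=1); k=(rr<.053)
    A=np.c_[q[k][:,:2]-f.x,np.ones(k.sum())]
    g=least_squares(lambda a:A@a-q[k][:,2],[0,0,.143],loss='soft_l1',f_scale=.001).x
    v=f.x-[.4808,.1987]
    print(n,k.sum(),"lens",f.x.round(4),"r,yaw",np.hypot(*v).round(4),np.degrees(np.arctan2(v[1],v[0])).round(2),"plane",g.round(4), "along-x slope deg",np.degrees(g[:2]@(v/np.hypot(*v))).round(2))
E
python3 -c "
from h import *
settle(2);go(TX,TY,.22,65.5)"; python3 lens.py
```

```text
mean p [0.4938 0.1932 0.1205] sd [0. 0. 0.] F [-0.19 -0.17 -0.4 ] M [-0.064  0.015 -0.009]
t 13.32 p [0.4937 0.1932 0.1205] yawy 65.54 tilt [ 1.e-04  0.e+00 -1.e+00] F [-0.59 -0.26 -0.24] M [-0.05  0.02 -0.03] gap 79.8 j [-0.7   0.4   0.32  1.99 -0.18  0.78  0.87]
SHIFT [  0.1  -0.3 -99.5] ROLL 0.0007 rows 2.4
scene 2393 lens [0.5834 0.1528] r,yaw 0.1124 -24.12 plane [-0.0041 -0.0004  0.1389] along-x slope deg -0.2
top 4193 lens [0.5824 0.1528] r,yaw 0.1115 -24.31 plane [-0.003   0.0002  0.1402] along-x slope deg -0.16
```

Request:
arm_command([
  [0, 0, -10],
  [0, 0, -30],
  [0, 0, -65],
  [0, 0, -95],
  [0, 0, -105],
], roll=[0, 0, 0, 0, 0])

```text
clock: 13.93
eef_pos: [0.496, 0.1938, 0.2306]
tool_rot: [0.665, 3.065, 0.008]
ft_force: [0.6, 1.4, 0.2]
finger_gap: 0.871
```

Request:
arm_command([
  [-3, 0, 0],
  [-3, 0, 0],
  [-3, 0, 0],
  [-3, 0, 0],
  [-3, 0, 0],
], roll=[0, 0, 0, 0, 0], fingers=0, squeeze=20)

```text
clock: 14.35
eef_pos: [0.4956, 0.1915, 0.2241]
tool_rot: [-0.665, -3.068, 0.003]
ft_force: [0.4, -0.8, 0.3]
finger_gap: 0.529
```

Request:
arm_command([
  [0, 0, 0],
  [0, 0, 0],
  [0, 0, 0],
  [0, 0, 0],
  [0, 0, 0],
], roll=[0, 0, 0, 0, 0])

```text
clock: 14.77
eef_pos: [0.4964, 0.1919, 0.2255]
tool_rot: [-0.666, -3.07, 0.0]
ft_force: [-0.9, 0.2, -0.8]
finger_gap: 0.167
```

```bash
python3 lens.py; python3 - <<'E'
from h import *
settle(2);go(.4965,.1920,.2,65.5)
p,d=eyes.snapshot("wrist"); cv2.imwrite("pics/w5.png",p[:,:,::-1])
E
```

```text
scene 2398 lens [0.5835 0.1526] r,yaw 0.1126 -24.15 plane [-0.0017 -0.0015  0.1389] along-x slope deg -0.05
top 4190 lens [0.5826 0.1528] r,yaw 0.1117 -24.28 plane [-0.0019  0.      0.1402] along-x slope deg -0.1
mean p [0.4965 0.1919 0.2256] sd [0. 0. 0.] F [ 0.2  -0.19  0.05] M [-0.019 -0.009  0.006]
t 15.07 p [0.4965 0.1919 0.2256] yawy 65.54 tilt [ 1.e-04  1.e-04 -1.e+00] F [ 0.51 -0.17  0.4 ] M [-0.02  0.03 -0.01] gap 0.2 j [-0.73  0.26  0.36  1.9  -0.11  1.    0.82]
SHIFT [ 0.   0.1 25.6] ROLL 0.0007 rows 0.6
```

View pics/w5.png

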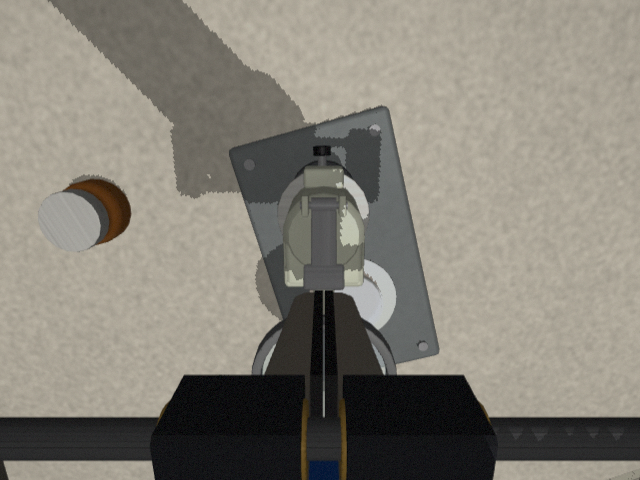

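Request:
arm_command([
  [0, 0, 10],
  [0, 0, 20],
  [0, 0, 28],
  [0, 0, 32],
  [0, 0, 36],
], roll=[0, 0, 0, 0, 0])

```text
clock: 15.53
eef_pos: [0.4969, 0.1914, 0.1892]
tool_rot: [0.666, 3.07, -0.001]
ft_force: [0.3, -1.9, 7.2]
finger_gap: 0.008
```

Request:
arm_command([
  [0, 0, 3],
  [0, 0, 6],
  [0, 0, 9],
  [0, 0, 12],
  [0, 0, 15],
], roll=[0, 0, 0, 0, 0])

```text
clock: 15.95
eef_pos: [0.5, 0.1905, 0.1761]
tool_rot: [0.667, 3.063, 0.002]
ft_force: [5.2, -4.3, 8.6]
finger_gap: 0.005
```

```bash
python3 -c "
from h import *
settle(2);go(.4965,.1920,.167,65.5)";python3 lens.py
```

```text
mean p [0.4995 0.1908 0.1756] sd [0.0002 0.0001 0.    ] F [ 2.74 -2.4   4.98] M [-0.571 -0.864 -0.037]
t 16.05 p [0.4993 0.1909 0.1756] yawy 65.46 tilt [ 5.5e-03  1.0e-04 -1.0e+00] F [ 1.78 -1.86  4.04] M [-0.51 -0.71  0.  ] gap 0.7 j [-0.72  0.32  0.35  1.95 -0.14  0.89  0.84]
SHIFT [ 3.1 -0.2  8.6] ROLL -0.0008 rows 0.2
scene 2393 lens [0.5833 0.1528] r,yaw 0.1123 -24.12 plane [ 0.0017 -0.0015  0.139 ] along-x slope deg 0.12
top 4195 lens [0.5824 0.1528] r,yaw 0.1115 -24.29 plane [-0.      0.0002  0.1404] along-x slope deg -0.01
```

Request:
arm_command([
  [0.5, 0, 2.5],
  [1, 0, 5],
  [1, 0, 7],
  [1, 0, 8.5],
  [1, 0, 9],
], roll=[0, 0, 0, 0, 0])

```text
clock: 16.67
eef_pos: [0.4982, 0.192, 0.1671]
tool_rot: [0.666, 3.065, 0.003]
ft_force: [2.6, -2.6, 11.2]
finger_gap: 0.006
```

```bash
python3 -c "
from h import *
settle(2);go(.4965,.1920,.167,65.5)"
```

```text
mean p [0.4981 0.192  0.1672] sd [0. 0. 0.] F [ 2.88 -3.05  9.4 ] M [-0.67  -0.683  0.011]
t 16.77 p [0.4981 0.192  0.1672] yawy 65.5 tilt [ 5.1e-03  9.0e-04 -1.0e+00] F [ 2.79 -2.7   9.93] M [-0.69 -0.69  0.  ] gap 0.3 j [-0.72  0.33  0.35  1.95 -0.14  0.87  0.85]
SHIFT [ 1.5 -0.6  0.2] ROLL -0.0 rows 0.0
```

Near the stop; press a little further to confirm that it firms up.

Request:
arm_command([
  [0, 0, 0.5],
  [0, 0, 1],
  [0, 0, 1.3],
  [0, 0, 1.3],
], roll=[0, 0, 0, 0])

```text
clock: 17.1
eef_pos: [0.4984, 0.192, 0.1669]
tool_rot: [0.666, 3.065, 0.004]
ft_force: [2.1, -4.4, 16.7]
finger_gap: 0.009
```

```bash
python3 -c "
from h import *
settle(2);go(.4965,.1920,.167,65.5)"
```

```text
mean p [0.4984 0.192  0.1669] sd [0. 0. 0.] F [ 0.63 -3.69 16.34] M [-0.898 -0.189  0.011]
t 17.2 p [0.4984 0.1921 0.1669] yawy 65.5 tilt [ 0.0056  0.0015 -1.    ] F [ 0.12 -3.4  15.86] M [-0.93 -0.17 -0.01] gap 0.5 j [-0.72  0.33  0.35  1.95 -0.14  0.87  0.85]
SHIFT [ 1.7 -0.8 -0.1] ROLL 0.0 rows 0.0
```

Request:
arm_command([
  [0, 0, 0.4],
  [0, 0, 0.8],
  [0, 0, 0.8],
], roll=[0, 0, 0])

```text
clock: 17.45
eef_pos: [0.4985, 0.1921, 0.1667]
tool_rot: [0.666, 3.065, 0.005]
ft_force: [0.1, -3.7, 20.2]
finger_gap: 0.003
```

Request:
arm_command([
  [0, 0, -3],
  [0, 0, -10],
  [0, 0, -30],
  [0, 0, -60],
  [0, 0, -90],
], roll=[0, 0, 0, 0, 0])

```text
clock: 17.87
eef_pos: [0.494, 0.1922, 0.2533]
tool_rot: [-0.664, -3.067, 0.004]
ft_force: [0.8, 0.2, -0.2]
finger_gap: 0.003
```

Request:
arm_command([
  [40, 0, 0],
  [80, 0, 0],
  [90, 0, 0],
  [90, 0, 0],
  [90, 0, 0],
], roll=[0, 0, 0, 0, 0])

```text
clock: 18.28
eef_pos: [0.4133, 0.2298, 0.2534]
tool_rot: [-0.663, -3.071, 0.0]
ft_force: [-0.1, -0.3, 0.6]
finger_gap: 0.008
```

```bash
python3 lens.py; python3 - <<'E'
from h import *
settle(2);go(.4965,.1920,.167,65.5)
A=[]
for n in("scene","top","wrist"):
  p,d=eyes.snapshot(n); cv2.imwrite(f"pics/{n}6.png",p[:,:,::-1]); P=cloud(eyes.camera_info(n),d)
  ex=np.array([np.cos(th),np.sin(th)]);ey=np.array([-ex[1],ex[0]]);s=P[...,:2]-[.481,.199]
  x=s@ex;y=s@ey
  m=(x>.0)&(x<.028)&(abs(y)<.006)&(P[...,2]>.14)&(P[...,2]<.21); q=P[m]
  if len(q)>5:
    a=np.linalg.lstsq(np.c_[x[m]-.018,np.ones(m.sum())],q[:,2],rcond=None)[0];print(n,"lever z at pad,slope",len(q),a.round(4))
  for t,z in(("dish",.014),("lotion",0),("jar",0)):
    r=tip_of(n,t)
    if r: print(n,t,round(r[0]['p'],2),np.round(r[0]['point'],1))
E
python3 -c "
import cv2,numpy as np
a=cv2.imread('pics/scene6.png')[110:310,330:530];b=cv2.imread('pics/top6.png')[230:430,100:300]
cv2.imwrite('pics/z6.png',np.hstack([cv2.resize(x,(400,400)) for x in(a,b)]))"
```

```text
scene 2397 lens [0.5834 0.1525] r,yaw 0.1126 -24.24 plane [-0.0045  0.0027  0.1389] along-x slope deg -0.3
top 4194 lens [0.5824 0.1529] r,yaw 0.1115 -24.27 plane [-0.0029  0.0026  0.1402] along-x slope deg -0.21
mean p [0.4144 0.2289 0.2532] sd [0.0001 0.     0.    ] F [0.42 0.16 0.63] M [-0.05   0.002 -0.001]
t 18.58 p [0.4143 0.2289 0.2532] yawy 65.45 tilt [-2.e-04 -7.e-04 -1.e+00] F [0.68 0.81 1.05] M [-0.06  0.03 -0.  ] gap 0.2 j [-0.86  0.12  0.31  1.99 -0.04  1.04  0.61]
SHIFT [-90.    0.6  86.2] ROLL -0.0009 rows 3.0
scene lever z at pad,slope 91 [-0.1209  0.1645]
scene dish 0.67 [253.8 401.4]
scene lotion 0.85 [292.6 319.9]
scene jar 0.72 [188. 313.]
top lever z at pad,slope 188 [-0.0054  0.1669]
top lotion 0.76 [239.7 320.8]
top jar 0.62 [390.7 327.3]
wrist lever z at pad,slope 67 [-0.0127  0.167 ]
wrist jar 0.87 [285.7 130.3]
```

View pics/z6.png

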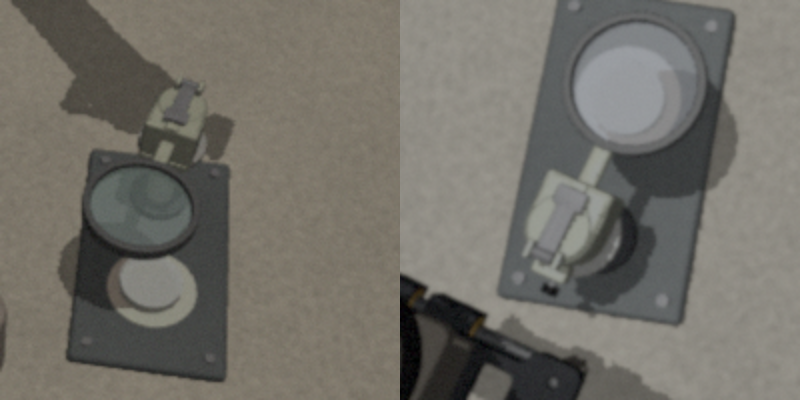

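View pics/wrist6.png

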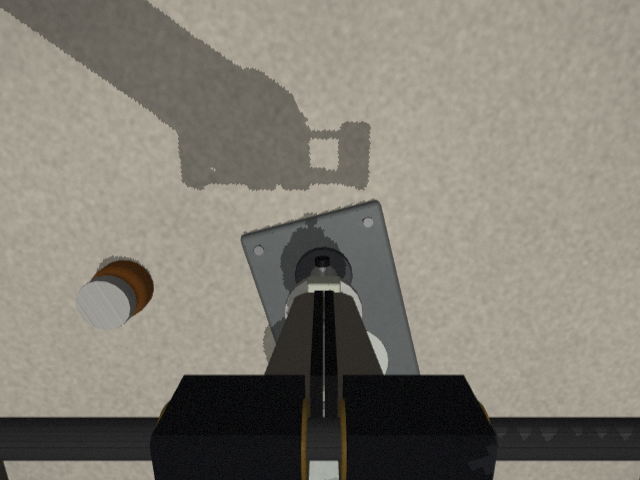

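```bash
python3 -c "
from bench import ctrl;print(ctrl.job_done())"
```

```text
the job is handed in; nothing more can be done
None
```

The magnifier head is back on its stand, seated fully home and locked with the latch lever pressed flat. I handed the job in at about 18.9 s of the 61 s allowed.

- **Seating:** I gripped the head by its cheeks and turned it to the dowel direction seen in the images, about −24.5° in the world frame. It went over the ball with no side force. The notch met the dowel on the first try, so I did not need to turn the head to search for it. Contact came only at rim height 108 mm, which is the shoulder, with about 8 N. I let go and confirmed the head stood level before touching the lever.
- **Locking:** I pressed the lever with the closed fingertips until it firmed up at its stop. That was at 166.7 mm above the bench (167 mm expected for flat), with up to 20 N.
- **Last checks:**
  - The lens was level within about 0.3° and had not moved.
  - The lever's upper face measured 166.9 to 167.0 mm with almost no slope from the top and wrist cameras.
  - The arm was clear of everything.
  - The dish, bottle and jar were where they started, within 1 to 4 pixels of network scatter.
- **Disagreed or unchecked:**
  - The scene camera's lever-slope fit disagreed with the other two. It sees the lever very obliquely, and I did not rely on it.
  - The top camera's network did not report the dish at the end, but the dish shows in its place in both pictures.
  - I did not re-measure the glove box; the arm never went near it.

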